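Pack the two-layer furnace kit case

ROBOT

A 6-joint arm with a two-finger parallel gripper is mounted at the origin on the work surface. World frame = base frame: x ahead of the robot, y to its left, z up, the work surface at z = 0. Lengths are in m, angles in rad, forces in N, time in s.
With the tool pointing down it reaches from about 0.3 to 0.95 m from the base axis. Payload 3.1 kg.
Tool frame: the origin (TCP) lies at the very end of the fingers, on their centre line; the grasp point (between the pads) lies 19 mm behind it; z points along the fingers, y is the line along which they close (so a half turn about z gives the same grasp; the last joint's range is limited). The gripper opens to 85 mm and grips with 20 to 120 N. Pads are 22 mm wide; open, the fingers measure 114 mm over their backs; the gripper's body (76 mm by 85 mm) begins 54 mm behind the grasp point. The pads swing forward as they close: fully open they stand 13 mm farther back than shut.
Start: joints at [-1.241, 0.308, 1.634, -0, 1.2, -0.07], TCP at [0.243, -0.576, 0.231] pointing down, gripper open.
Joint ranges: [-3.06, 3.06], [-0.79, 1.96], [0.05, 2.63], [-1.19, 4.34], [0.05, 2.64], [-2.94, 2.94]. Speed limits (rad/s): [2.79, 2.79, 3.14, 3.14, 3.14, 3.14].

INTERFACE

Orientations are given as a 3x3 rotation matrix whose columns are the frame's x, y, z axes.
In Python, from station import sensors, viewer, env gives the robot as it stands.
- The arm moves only by the shell command python3 -m jog 'ROWS' [OPENING]. ROWS is JSON, one flat list of numbers, 6 for each row, row after row: the shift along the tool's x, y, z in cm, then the turn, a rotation vector about the tool's x, y, z in degrees. In form: [x, y, z, ax, ay, az, x, y, z, ax, ay, az, ...]. A call has 1 to 10 rows; each row shifts and turns the commanded pose from where the row before left it, along the tool's axes as they then stand; what a row does not reach is not made up. A row lasts 1/10 s, in which the tool goes at most 50 mm and 8.59 degrees, less where a joint would pass 70% of its speed; a pose out of reach is approached as far as the arm can. A call with a gripper value outside its range is refused whole. OPENING is the finger opening in cm, from 0 to 8.54, set as the call begins (- or left out, the last holds). The fingers move at their own pace and stop on an object; the grip force is fixed at half the most. Time passes only in rows, so rows that do not move let the fingers close. It gives the time, the measured TCP pose, the force, the opening and the grip force at its end, in the units of the state.
- sensors.sense(): the state, without advancing time (a new reading comes with each control period).
- viewer.camera(name): name is "side" or "top"; returns a dict with "frame" (420x560x3 uint8, red, green, blue), "depth" (420x560 float32, m along the optical axis (not along the pixel's ray), 0 where there is no reading), "mtx" (3x3 intrinsics, pixels), "T" (4x4, takes a point from camera to world coordinates). Camera axes: x right, y up, looking along -z (the intrinsics and any distortion apply to the point x, -y, -z); pixel columns grow to the right and rows downward; lengths in m; the calibration is good to about 2 mm. A picture is of the moment at which its call begins.
- env.hand_in(): hands the job in; it is judged then, once.
The state is a dict: "time": time; "q": joint angles; "joint_velocities": joint speeds; "effort": joint torques, N m; "position": TCP position; "orientation": TCP orientation; "ft_force": force on the tool from outside, world axes, zero at the start; "torque": the same for the moment, N m; "finger_gap": finger opening in m; "gripper_force": force on a finger pad.
Only numpy, scipy, OpenCV 4.12 (cv2) and the standard library are available. Lean on these libraries where they do the work, as an engineer would, in place of code of your own. Each camera call takes 0.05 s, during which the arm holds its last target. There are 200 camera calls.

TASK

Pack the furnace kit into the blue case: first seat the white crucible in the round cavity and the terracotta honeycomb block in the long cavity at the bottom, then lower the yellow divider tray by its orange grip until it lies level and fully home inside the case. Only then set the brass fitting, standing on its flange, in the divider's square pocket and the aluminium bracket, web up, in its long pocket. Leave everything else on the counter where it is.

Things in the scene. Friction and masses are not known exactly. Their poses are not given: they have to be found in the camera images.
- case: blue open-topped case, fixed to the counter, 182 x 132 mm outside, 72 mm high, walls and floor 6 mm (inside 170 x 120). Origin: centre of its underside, on the counter; x along its long side, z up. In each inside corner a black post, 14 x 14 mm, ends 53 mm above the origin; the divider rests on the four posts. Two grey nest plates fill its floor side by side along x; which is on the +x half varies.
- nest_round: grey plate 84 x 119 x 18 mm fixed on the case floor, with a round through-hole 46 mm in diameter at its centre. Origin: centre of its underside, i.e. the floor of the cavity (6 mm above the counter); its axes are parallel to the case's. The plate's top is 18 mm above the origin.
- nest_long: the other grey plate, same size, with a rectangular through-hole 66 mm along its x by 42 mm along its y at its centre. Origin: centre of its underside, the floor of the cavity; axes parallel to the case's.
- divider: yellow tray, 0.2 kg or so: plate 162 (x) x 112 (y) x 5 mm, lying flat and loose on the counter at the start. Origin: centre of the plate's underside, z up. An orange upright grip wall stands on its middle: 12 mm thick along x, 60 mm long along y, its top 45 mm above the origin. Two orange fences 6 mm high (tops 11 mm above the origin, 3 mm thick) make the pockets. It may be fitted either way round; fitted, its origin is 53 mm above the case's.
- pocket_square (a point): middle of the floor of the divider's square pocket, 44 x 44 mm inside: 43 mm to -x of the grip, 5 mm above the divider's origin. Moves with the divider.
- pocket_long (a point): middle of the floor of the divider's long pocket, 66 mm (along the divider's x) by 42 mm inside: 45 mm to +x of the grip, 5 mm above the divider's origin. Moves with the divider; axes parallel to the divider's.
- crucible: white ceramic cup, open at the top, 40 mm in diameter, 46 mm tall, upright. Origin: centre of its underside.
- block: terracotta firing block with a honeycomb of small dark holes on top, 60 (x) x 36 (y) x 46 mm tall. Origin: centre of its underside. May go in either way round.
- fitting: brass fitting standing on its flange: flange 36 mm in diameter and 9 mm tall, above it a neck 24 mm in diameter, 38 mm tall in all (neck cylindrical up to 36). Origin: centre of its underside.
- bracket: aluminium bracket: base plate 56 (x) x 36 (y) x 5 mm, and along the base's middle an upright web, 56 mm long along x, 10 mm thick along y, top 36 mm above the underside. Origin: centre of its underside. May go in either way round.
- weight: small steel weight, 28 mm in diameter, 38 mm tall; origin under its centre. Leave alone.
- cast: plaster dental cast, 68 mm in diameter, 27 mm tall; origin under its centre. Leave alone.
- bowl: green mixing bowl, 100 mm in diameter, 50 mm tall; origin under its centre. Leave alone.
- jar: amber jar, 56 mm in diameter, 70 mm tall; origin under its centre. Leave alone.
- bottle: white bottle, 60 mm in diameter, 150 mm tall; origin under its centre. Leave alone.
- spatula: spatula lying flat near the robot, 180 mm long along its x. Leave alone.
- wrench: wrench lying flat near the robot, 150 mm long along its x. Leave alone.
Mind the look-alikes: they are no part of the job. Of the things like the divider, leave any that is green or red; of the rest the larger one is meant.

How it is judged:
On the way, in this order (a step that is already met when the one before it is completed fails the run):
1. the crucible and the block are seated in their cavities, the divider not yet in the case (horizontal distance between crucible and nest_round below 0.008 m and z of crucible in the frame of nest_round below 0.004 m and angle between each of crucible, block's own z axis and vertical below 0.12 rad and horizontal distance between block and nest_long below 0.008 m and z of block in the frame of nest_long below 0.004 m and horizontal distance between divider and case above 0.1 m), for 0.2 s.
2. the divider lies home in the case, with the fitting and the bracket not yet on it (horizontal distance between crucible and nest_round below 0.008 m and z of crucible in the frame of nest_round below 0.004 m and angle between each of crucible, block's own z axis and vertical below 0.12 rad and horizontal distance between block and nest_long below 0.008 m and z of block in the frame of nest_long below 0.004 m and horizontal distance between divider and case below 0.008 m and z of divider in the frame of case between 0.048 and 0.056 m and angle between divider's own z axis and vertical below 0.05 rad and horizontal distance between each of fitting, bracket and divider above 0.1 m), for 0.2 s.
At the end, for the whole second after the job is handed in: Crucible and block upright in their cavities (8 mm of centre, under 4 mm off the floor); divider level on the posts (8 mm of centre, underside 48-56 mm above the case's); fitting and bracket upright in their pockets (7 mm of middle, under 3 mm off the floor); all released and at rest (horizontal distance between crucible and nest_round below 0.008 m and z of crucible in the frame of nest_round below 0.004 m and angle between each of crucible, block's own z axis and vertical below 0.12 rad and horizontal distance between block and nest_long below 0.008 m and z of block in the frame of nest_long below 0.004 m and horizontal distance between divider and case below 0.008 m and z of divider in the frame of case between 0.048 and 0.056 m and angle between divider's own z axis and vertical below 0.05 rad and horizontal distance between fitting and pocket_square below 0.007 m and z of fitting in the frame of pocket_square below 0.003 m and angle between each of fitting, bracket's own z axis and vertical below 0.1 rad and horizontal distance between bracket and pocket_long below 0.007 m and z of bracket in the frame of pocket_long below 0.003 m and linear speed of each of crucible, block, divider, fitting, bracket below 0.02 m/s); the robot touches nothing.
It fails at once if another thing on the counter was displaced by more than 30 mm (distance of any of weight, cast, bowl, jar, bottle, spatula, wrench from where it was at the start of the episode above 0.03 m).
It also fails if it takes over 72 s, if anything falls off the work surface, if the arm or the gripper's body presses on something with over 40 N, if the wrist force passes 120 N, or if a joint passes its speed limit or range.

## Working session

There is one attempt and no reset: what is moved stays moved. The work goes in short steps, Python scripts to look and compute and a shell command to move; the robot and the scene stay as the last step left them, time stands still between calls to the robot, and variables do not carry over. Pictures are saved under pics/ and viewed, at most 13 in all, crops included, and the job is handed in when it is done.

```bash
mkdir -p pics; ls
python3 - <<'E'
from station import sensors, viewer
import cv2, numpy as np
for n in("top","side"):
    c=viewer.camera(n); cv2.imwrite(f"pics/{n}0.png",cv2.resize(c["frame"][:,:,::-1],(784,588),interpolation=cv2.INTER_CUBIC)); np.savez(f"{n}0.npz",**c)
    print(n,c["mtx"].round(1).tolist(),c["T"].round(3).tolist(), c.keys())
print(sensors.sense())
E
```

```text
pics
top [[527.3, 0.0, 284.7], [0.0, 527.3, 212.5], [0.0, 0.0, 1.0]] [[-0.016, 0.994, -0.104, 0.367], [-1.0, -0.016, 0.008, -0.109], [0.006, 0.104, 0.995, 1.827], [0.0, 0.0, 0.0, 1.0]] dict_keys(['frame', 'depth', 'mtx', 'T'])
side [[396.6, 0.0, 283.9], [0.0, 396.6, 204.7], [0.0, 0.0, 1.0]] [[-0.861, 0.334, -0.383, 0.077], [-0.508, -0.569, 0.647, 0.67], [-0.002, 0.751, 0.66, 0.878], [0.0, 0.0, 0.0, 1.0]] dict_keys(['frame', 'depth', 'mtx', 'T'])
{'time': 0.1, 'q': array([-1.24071103e+00,  3.08893770e-01,  1.63505101e+00,  1.26753902e-05,
        1.19967058e+00, -6.96906358e-02]), 'joint_velocities': array([-0.0011042 , -0.0010978 , -0.00291455, -0.00050937,  0.00140991,
       -0.00103323]), 'effort': array([ 3.59965743e-04, -4.16408443e+01, -2.77644467e+01, -7.29867588e-05,
        3.98806063e-03,  1.64070929e-05]), 'position': array([ 0.24300446, -0.57503362,  0.23018087]), 'orientation': array([[ 9.21150069e-01,  3.89207060e-01, -6.44431836e-04],
       [ 3.89207564e-01, -9.21148086e-01,  1.91733708e-03],
       [ 1.52623976e-04, -2.01697293e-03, -9.99997954e-01]]), 'ft_force': array([-0.43239014,  0.04763054, -0.56245375]), 'torque': array([-0.01284311,  0.07276428, -0.06605589]), 'gripper_force': 0.0, 'finger_gap': 0.08552743174020395}
```

View pics/top0.png

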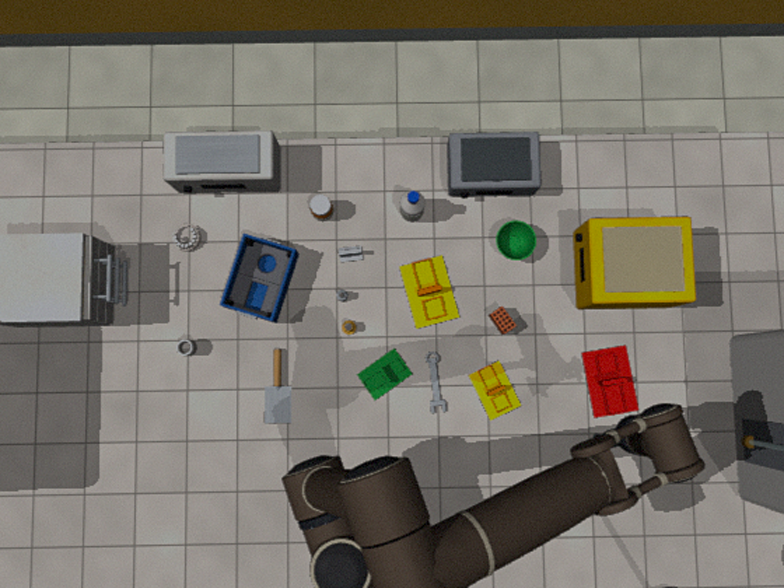

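View pics/side0.png

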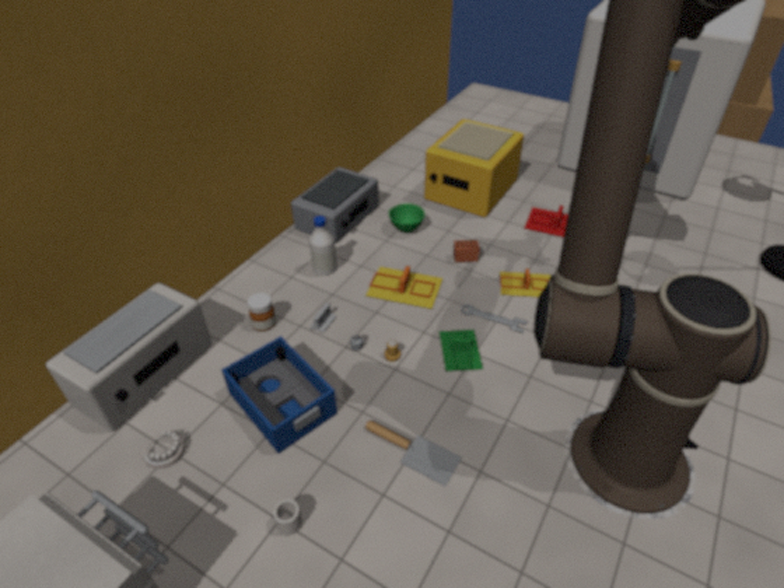

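Top view, in 784x588 picture pixels:
- **Targets:** case (259,277), crucible (186,346), block (502,320), fitting (348,327), bracket (350,254).
- **Leave alone:** weight (343,294), cast (188,237), jar (320,207), bottle (412,205), bowl (516,239).
- **Divider candidates:** large yellow (430,291), small yellow (495,389), green (385,374), red (610,380). The large yellow one fits, since it is neither green nor red and is bigger than the other yellow. I'll measure its size and confirm it in a crop.

```bash
cat > h.py <<'E'
import numpy as np, cv2
from station import sensors, viewer
def cloud(c):
    d=c["depth"]; K=c["mtx"]; v,u=np.mgrid[:d.shape[0],:d.shape[1]]
    p=np.stack([(u-K[0,2])/K[0,0]*d,-(v-K[1,2])/K[1,1]*d,-d],-1)
    return p@c["T"][:3,:3].T+c["T"][:3,3]
def ray(c,uv,z):   # pixels -> plane z
    uv=np.atleast_2d(np.asarray(uv,float)); K=c["mtx"]
    r=np.c_[(uv[:,0]-K[0,2])/K[0,0],-(uv[:,1]-K[1,2])/K[1,1],-np.ones(len(uv))]@c["T"][:3,:3].T
    o=c["T"][:3,3]; return (o+r*((z-o[2])/r[:,2])[:,None])[:,:2]
def pix(c,p):
    q=(np.atleast_2d(p)-c["T"][:3,3])@c["T"][:3,:3]; K=c["mtx"]
    return np.c_[K[0,0]*q[:,0]/-q[:,2]+K[0,2],K[1,1]*-q[:,1]/-q[:,2]+K[1,2]]
def rect(xy):
    (a,b),(w,h),t=cv2.minAreaRect((xy*1000).astype(np.float32))
    if w<h: w,h,t=h,w,t+90
    return np.round([a,b,w,h,(t+90)%180-90],1)   # mm, long side yaw deg
def big(m):
    cs,_=cv2.findContours(m.astype(np.uint8),cv2.RETR_EXTERNAL,cv2.CHAIN_APPROX_NONE)
    return max(cs,key=cv2.contourArea)[:,0]
def snap(n):
    c=viewer.camera(n); c["hsv"]=cv2.cvtColor(c["frame"],cv2.COLOR_RGB2HSV); return c
E
python3 - <<'E'
from h import *
t=dict(np.load("top0.npz")); s=dict(np.load("side0.npz"))
for c in(t,s): c["hsv"]=cv2.cvtColor(c["frame"],cv2.COLOR_RGB2HSV); c["P"]=cloud(c)
P=t["P"]; v,u=np.mgrid[:420,:560]
print("counter z",np.percentile(P[200:280,120:150,2],[5,50,95]).round(4))
seeds=dict(case=(259,277,.072),crucible=(186,346,.046),block=(502,320,.046),fitting=(348,327,.038),bracket=(350,254,.036),weight=(343,294,.038),divL=(430,291,.045),divS=(495,389,.045))
for n,(a,b,h) in seeds.items():
    a/=1.4;b/=1.4; R=40 if n=="case" else 16
    w=(abs(u-a)<R)&(abs(v-b)<R); m=w&(abs(P[...,2]-h)<.007)
    xy=P[m][:,:2]; ok=P[w][:,2]
    print(n,"n",m.sum(),"zmax",np.percentile(ok,99).round(3),"rect",rect(xy) if m.sum()>3 else"", "mean",(xy.mean(0)*1000).round(1) if len(xy) else "")
    mid=xy.mean(0)
    Q=s["P"]; r=.12 if n=="case" else .045
    ms=(np.hypot(*(Q[...,:2]-mid).transpose(2,0,1))<r)&(abs(Q[...,2]-h)<.007)
    if ms.sum()>3: print("   side n",ms.sum(),"rect",rect(Q[ms][:,:2]),"mean",(Q[ms][:,:2].mean(0)*1000).round(1))
H=t["hsv"]
for n,(a,b,lo,hi,z,R) in dict(divL=(430,291,10,40,.005,32),divS=(495,389,10,40,.005,28),block=(502,320,0,16,.046,16),case=(259,277,100,130,.072,45)).items():
    a/=1.4;b/=1.4
    m=(abs(u-a)<R)&(abs(v-b)<R)&(H[...,0]>=lo)&(H[...,0]<=hi)&(H[...,1]>120)
    print(n,"colour rect",rect(ray(t,big(m),z)))
f=t["frame"][:,:,::-1]
cr=[cv2.resize(f[y-32:y+33,x-32:x+33],(390,290),interpolation=cv2.INTER_CUBIC) for x,y in((307,208),(353,278),(185,198),(249,208))]
cv2.imwrite("pics/crop1.png",np.vstack([np.hstack(cr[:2]),np.hstack(cr[2:])]))
E
```

```text
counter z [-0.0076  0.0003  0.0136]
case n 352 zmax 0.079 rect [606.7 216.3 190.1 134.6 -17.9] mean [607.4 218.3]
   side n 664 rect [606.9 217.3 186.9 133.2 -17.9] mean [599.9 221.5]
crucible n 55 zmax 0.051 rect [442.6 395.   38.6  37.8 -10.2] mean [443.1 394.3]
   side n 144 rect [441.6 398.   38.6  38.   77. ] mean [441.3 399.1]
block n 177 zmax 0.052 rect [ 496.1 -373.9   59.1   37.3   33. ] mean [ 495.7 -373.4]
   side n 131 rect [ 494.3 -370.    59.4   39.1   32.4] mean [ 494.7 -368.9]
fitting n 16 zmax 0.038 rect [486.1   3.   20.6  20.5   2.5] mean [484.9   1.6]
   side n 25 rect [485.    5.1  21.4  20.7  37.2] mean [483.6   8.2]
bracket n 41 zmax 0.043 rect [670.5  -3.9  51.7  10.8 -85.2] mean [669.7  -3.2]
   side n 59 rect [670.1  -1.4  55.1  11.5 -84. ] mean [ 6.688e+02 -2.000e-01]
weight n 2 zmax 0.027 rect  mean [567.   12.8]
   side n 7 rect [561.3  25.5  14.5   5.8  37.1] mean [562.   25.8]
divL n 59 zmax 0.052 rect [ 571.7 -197.3   60.    12.9  -75.3] mean [ 572.1 -198.4]
   side n 55 rect [ 570.6 -195.    60.8   12.4  -73.7] mean [ 569.8 -193.2]
divS n 7 zmax 0.04 rect [ 325.9 -351.    25.7    6.3  -73.2] mean [ 326.6 -352.2]
divL colour rect [ 572.7 -198.   162.5  111.5   14.2]
divS colour rect [ 326.4 -353.7  121.6   84.6   25.1]
block colour rect [ 494.3 -372.5   59.6   40.4   34.4]
case colour rect [604.9 210.1 181.7 141.3 -18.4]
```

View pics/crop1.png

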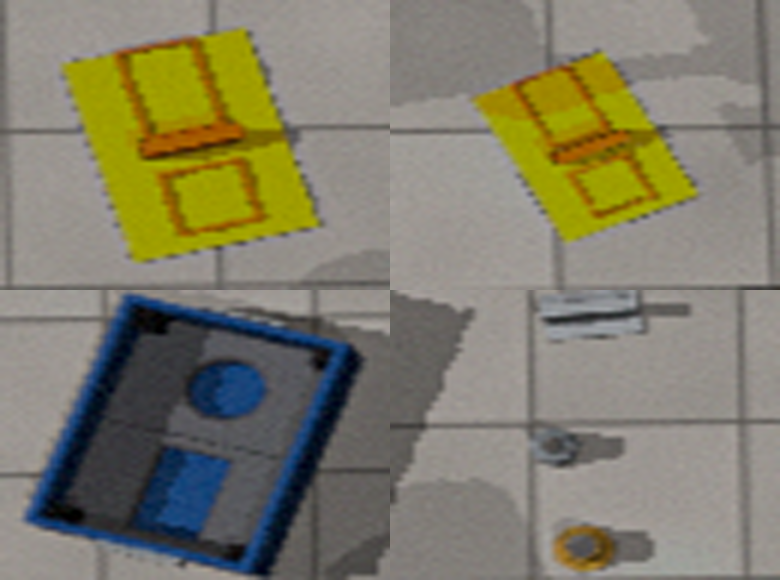

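The crop confirms it: the top-left tray measures 162 x 111.5 mm, which is the divider. The other yellow tray is 122 x 85 mm. The divider's square pocket is on the robot side, so its x axis points away at about 14.5°. In the case, the round nest is on the +x half and the long nest on the near half. Next I check the holes and plan the block grasp.

```bash
cat >> h.py <<'E'
def plan(x,y,z,yaw=None):
    """mm; tool-x yaw deg. prints turn about tool z, then shifts (cm) in tool axes after the turn"""
    s=sensors.sense(); R=s["orientation"]; cur=np.degrees(np.arctan2(R[1,0],R[0,0]))
    yaw=cur if yaw is None else yaw
    d=(yaw-cur+180)%360-180; a=np.radians(yaw)
    e=np.array([x,y,z])/10-s["position"]*100
    X=np.array([np.cos(a),np.sin(a)]);Y=np.array([np.sin(a),-np.cos(a)])
    print(f"t={s['time']:.1f} gap={s['finger_gap']*1000:.1f} turn az={-d:.1f} shift x={e[:2]@X:.2f} y={e[:2]@Y:.2f} z={-e[2]:.2f} | tilt {np.degrees(R[:2,2]).round(2)} pos {(s['position']*1000).round(1)} yaw {cur:.1f} F {s['ft_force'].round(1)}")
E
python3 - <<'E'
from h import *
t=dict(np.load("top0.npz")); s=dict(np.load("side0.npz"))
a=np.radians(-17.9); c0=np.array([606.8,216.8])
for n,k in(("round",1),("long",-1)):
    p=c0+k*42.5*np.array([np.cos(a),np.sin(a)]); 
    for nm,c in(("top",t),("side",s)):
        hsv=cv2.cvtColor(c["frame"],cv2.COLOR_RGB2HSV)
        q=pix(c,[*p/1000,.024])[0]; v,u=np.mgrid[:420,:560]
        m=(np.hypot(u-q[0],v-q[1])<(17 if nm=="top" else 26))&(hsv[...,0]>100)&(hsv[...,0]<130)&(hsv[...,1]>110)
        _,L,st,ce=cv2.connectedComponentsWithStats(m.astype(np.uint8)); i=1+np.argmax(st[1:,4])
        print(n,nm,"pred",p.round(1),"hole rect at z=24",rect(ray(c,big(L==i),.024)))
plan(495.2,-372,200,33)
E
```

```text
round top pred [647.2 203.7] hole rect at z=24 [6.457e+02 2.025e+02 4.200e+01 4.140e+01 1.000e-01]
round side pred [647.2 203.7] hole rect at z=24 [678.  215.7 177.6  81.5 -59. ]
long top pred [566.4 229.9] hole rect at z=24 [565.6 227.7  65.3  39.4 -18.3]
long side pred [566.4 229.9] hole rect at z=24 [559.2 228.9 135.9 108.4  73.7]
t=0.1 gap=85.5 turn az=-10.1 shift x=32.21 y=-3.29 z=3.02 | tilt [-0.04  0.11] pos [ 243.  -575.   230.2] yaw 22.9 F [-0.4  0.  -0.6]
```

```bash
python3 -m jog '[4,0,0,0,0,-5, 4,0,0,0,0,-5.1, 4.2,-0.5,0.5,0,0,0, 4.2,-0.5,0.5,0,0,0, 4.2,-0.5,0.5,0,0,0, 4,-0.5,0.5,0,0,0, 3.5,-0.5,0.5,0,0,0, 3,-0.5,0.5,0,0,0, 0,0,0,0,0,0]'; python3 -c "
from h import *
plan(495.2,-372,20,33)"
```

```text
time: 1.0
position: [0.4947, -0.3868, 0.1996]
orientation: [[0.836, 0.548, -0.001], [0.548, -0.836, 0.003], [0.001, -0.003, -1.0]]
ft_force: [0.5, 0.2, -0.3]
finger_gap: 0.0853
gripper_force: 0.0
t=1.0 gap=85.3 turn az=0.3 shift x=0.85 y=-1.21 z=17.96 | tilt [-0.06  0.18] pos [ 494.7 -386.8  199.6] yaw 33.3 F [ 0.5  0.2 -0.3]
```

```bash
python3 -m jog '[0.45,-0.6,3,0,0,0, 0.4,-0.6,4,0,0,0, 0,0,4,0,0,0, 0,0,4,0,0,0, 0,0,2,0,0,0, 0,0,0.9,0,0,0, 0,0,0,0,0,0]'; python3 -c "
from h import *
plan(495.2,-372,20,33)"; python3 -m jog '[0,0,0,0,0,0,0,0,0,0,0,0,0,0,0,0,0,0,0,0,0,0,0,0,0,0,0,0,0,0]' 3.0;  python3 -c "
from h import *
plan(495.2,-372,20,33)"
```

```text
time: 1.7
position: [0.492, -0.3754, 0.0208]
orientation: [[0.839, 0.544, -0.003], [0.544, -0.839, 0.002], [-0.001, -0.003, -1.0]]
ft_force: [0.5, -1.1, 0.2]
finger_gap: 0.0857
gripper_force: 0.0
t=1.7 gap=85.7 turn az=-0.0 shift x=0.46 y=-0.11 z=0.08 | tilt [-0.15  0.11] pos [ 492.  -375.4   20.8] yaw 33.0 F [ 0.5 -1.1  0.2]
time: 2.2
position: [0.4946, -0.3767, 0.0241]
orientation: [[0.839, 0.545, 0.002], [0.545, -0.839, -0.002], [0.001, 0.003, -1.0]]
ft_force: [-0.6, 0.5, 5.7]
finger_gap: 0.0351
gripper_force: 62.6
t=2.2 gap=35.1 turn az=0.0 shift x=0.31 y=-0.36 z=0.41 | tilt [ 0.13 -0.12] pos [ 494.6 -376.7   24.1] yaw 33.0 F [-0.6  0.5  5.7]
```

```bash
python3 -m jog '[0,0,-1,0,0,0, 0,0,-3,0,0,5, 0,0,-3,0,0,8,0,0,-3,0,0,8,0,0,-3,0,0,8,0,0,-2,0,0,8,0,0,0,0,0,8,0,0,0,0,0,5.8,0,0,0,0,0,0]';  python3 -c "
from h import *
plan(566,229.3,150,-17.9)
c=snap('top'); q=sensors.sense(); plan(566,229.3,150,-17.9)"
```

```text
time: 3.1
position: [0.4929, -0.3752, 0.1722]
orientation: [[0.952, -0.305, -0.001], [-0.305, -0.952, 0.001], [-0.001, -0.0, -1.0]]
ft_force: [0.2, 0.1, -2.9]
finger_gap: 0.0348
gripper_force: 61.8
t=3.1 gap=34.8 turn az=0.1 shift x=-11.62 y=-59.77 z=2.22 | tilt [-0.05  0.04] pos [ 492.9 -375.2  172.2] yaw -17.8 F [ 0.2  0.1 -2.9]
t=3.1 gap=34.8 turn az=0.2 shift x=-11.61 y=-59.78 z=2.19 | tilt [-0.06  0.05] pos [ 492.8 -375.2  171.9] yaw -17.7 F [ 0.4 -0.6 -2. ]
```

```bash
python3 -m jog '[-0.9,-4.6,0.2,0,0,0,-0.9,-4.6,0.2,0,0,0,-0.9,-4.6,0.2,0,0,0,-0.9,-4.6,0.2,0,0,0,-0.9,-4.6,0.2,0,0,0,-0.9,-4.6,0.2,0,0,0,-0.9,-4.6,0.2,0,0,0,-0.9,-4.6,0.2,0,0,0,-0.9,-4.6,0.2,0,0,0,-0.9,-4.6,0.2,0,0,0]' >/dev/null; python3 -m jog '[-0.9,-4.6,0,0,0,0,-0.9,-4.6,0,0,0,0,-0.8,-4.6,1,0,0,0,0,0,2,0,0,0,0,0,1.2,0,0,0,0,0,0,0,0,0]';  python3 - <<'E'
from h import *
plan(566,229.3,110,-17.9)
R=sensors.sense(); tc=R["position"]
for n in("top","side"):
    c=snap(n); P=cloud(c); H=c["hsv"]
    m=(np.linalg.norm(P-tc,axis=-1)<.07)&((H[...,0]<14)|(H[...,0]>172))&(H[...,1]>70)&(H[...,2]>40)
    print(n,m.sum())
    if m.sum()>20:
        Q=P[m]; a=np.radians(-17.9); d=(Q-tc)*1000
        lx=d[:,0]*np.cos(a)+d[:,1]*np.sin(a); ly=d[:,0]*np.sin(a)-d[:,1]*np.cos(a)
        print("lx",np.percentile(lx,[1,5,50,95,99]).round(1),"ly",np.percentile(ly,[1,5,50,95,99]).round(1),"z",np.percentile(d[:,2],[1,5,50,95,99]).round(1))
    if n=="side":
        q=pix(c,tc)[0].astype(int); f=c["frame"][q[1]-70:q[1]+80,q[0]-100:q[0]+100,::-1]; cv2.imwrite("pics/s1.png",cv2.resize(f,(800,600),interpolation=cv2.INTER_CUBIC)); print(q)
E
```

```text
time: 4.75
position: [0.5628, 0.2279, 0.1071]
orientation: [[0.953, -0.304, -0.007], [-0.304, -0.953, -0.003], [-0.006, 0.005, -1.0]]
ft_force: [-0.3, -0.1, -2.4]
finger_gap: 0.0351
gripper_force: 61.9
t=4.8 gap=35.1 turn az=0.2 shift x=0.27 y=-0.23 z=-0.29 | tilt [-0.39 -0.15] pos [562.8 227.9 107.1] yaw -17.7 F [-0.3 -0.1 -2.4]
top 14
side 402
lx [-28.3 -27.5 -19.8  18.1  25.1] ly [-19.9 -19.3  -1.6  14.8  17.1] z [-20.3 -15.6  20.8  25.   26.3]
[205 271]
```

View pics/s1.png

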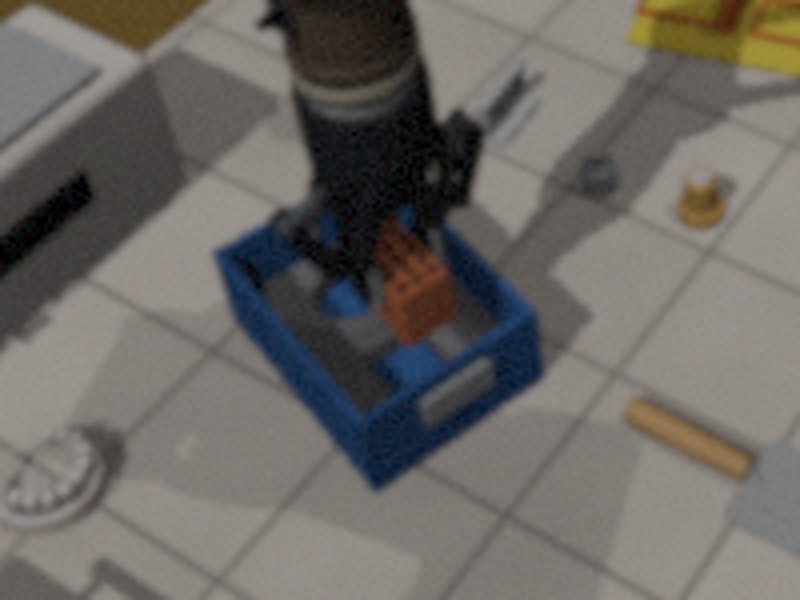

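Side crop: the block is held at (418,285) above the long cavity (405,360). It is level, and its centre is about 2 mm ahead of the TCP along tool x. I'll correct for that and lower it.

```bash
python3 -m jog '[0.05,-0.18,1.5,0,0,0.2,0,0,2,0,0,0,0,0,1,0,0,0,0,0,0,0,0,0,0,0,0,0,0,0]' >/dev/null; python3 -c "
from h import *
plan(563.9,229.4,60,-17.9)"
```

```text
t=5.3 gap=35.1 turn az=-0.1 shift x=-0.26 y=0.18 z=0.53 | tilt [0. 0.] pos [566.9 230.4  65.3] yaw -18.0 F [ 1.2 -0.4 -1.7]
```

```bash
python3 -m jog '[-0.26,0.18,0,0,0,0,0,0,0,0,0,0]' >/dev/null;  cat >> h.py <<'E'
def held(n,yaw,lo,hi,smin,r=.07):
    tc=sensors.sense()["position"]; c=snap(n); P=cloud(c); H=c["hsv"]
    hue=(H[...,0]>=lo)&(H[...,0]<=hi) if lo<hi else (H[...,0]>=lo)|(H[...,0]<=hi)
    m=(np.linalg.norm(P-tc,axis=-1)<r)&hue&(H[...,1]>smin)&(H[...,2]>40)
    a=np.radians(yaw); d=(P[m]-tc)*1000
    lx=d[:,0]*np.cos(a)+d[:,1]*np.sin(a); ly=d[:,0]*np.sin(a)-d[:,1]*np.cos(a)
    for k,w in(("lx",lx),("ly",ly),("z",d[:,2])): print(n,m.sum(),k,np.percentile(w,[1,5,50,95,99]).round(1))
    return c
E
python3 - <<'E'
from h import *
plan(563.9,229.4,60,-17.9)
held("side",-17.9,172,14,70); plan(563.9,229.4,60,-17.9)
E
```

```text
t=5.5 gap=34.9 turn az=-0.1 shift x=0.01 y=0.04 z=0.62 | tilt [0.06 0.02] pos [564.  229.8  66.2] yaw -18.0 F [-0.4  0.4 -2. ]
side 348 lx [-29.2 -28.3 -16.7  17.9  25.3]
side 348 ly [-19.5 -18.9  -0.6  15.7  38.9]
side 348 z [-44.  -12.4  19.9  23.5  24.5]
t=5.6 gap=35.1 turn az=-0.1 shift x=-0.00 y=0.05 z=0.62 | tilt [0.07 0.02] pos [564.1 229.9  66.2] yaw -18.0 F [ 0.   0.3 -2. ]
```

```bash
python3 -m jog '[0.05,0.04,1,0,0,0,0,0,1,0,0,0,0,0,0.8,0,0,0,0,0,0,0,0,0]'; python3 -m jog '[0,0,0.5,0,0,0,0,0,0.5,0,0,0,0,0,0,0,0,0]'; python3 -c "
from h import *
plan(564.4,229.4,27,-17.9)"
```

```text
time: 6.0
position: [0.5621, 0.2286, 0.0349]
orientation: [[0.951, -0.309, -0.004], [-0.309, -0.951, -0.001], [-0.004, 0.003, -1.0]]
ft_force: [-1.1, -0.4, -2.6]
finger_gap: 0.0344
gripper_force: 61.9
time: 6.3
position: [0.5646, 0.2294, 0.03]
orientation: [[0.951, -0.309, -0.001], [-0.309, -0.951, -0.0], [-0.0, 0.0, -1.0]]
ft_force: [-5.7, -0.9, 12.3]
finger_gap: 0.0353
gripper_force: 63.8
t=6.3 gap=35.3 turn az=-0.1 shift x=-0.02 y=0.01 z=0.30 | tilt [-0.03 -0.02] pos [564.6 229.4  30. ] yaw -18.0 F [-5.7 -0.9 12.3]
```

```bash
python3 -m jog '[0,0,0,0,0,0,0,0,0,0,0,0,0,0,0,0,0,0]' 5.5; python3 -m jog '[0,0,-2,0,0,0,0,0,-4,0,0,0,0,0,-4,0,0,0,0,0,-2,0,0,0,0,0,0,0,0,0]'
python3 - <<'E'
from h import *
plan(442,396,130,-17.9)
for n in("side","top"):
    c=snap(n); P=cloud(c); H=c["hsv"]
    m=(np.hypot(P[...,0]-.566,P[...,1]-.229)<.045)&((H[...,0]>=172)|(H[...,0]<=14))&(H[...,1]>70)&(P[...,2]>.03)
    Q=P[m]
    if len(Q)>10: print(n,len(Q),"z",np.percentile(Q[:,2]*1000,[5,50,90,95]).round(1),rect(Q[Q[:,2]>.045][:,:2]))
E
```

```text
time: 6.6
position: [0.5644, 0.2293, 0.0274]
orientation: [[0.951, -0.309, 0.001], [-0.309, -0.951, 0.0], [0.001, -0.0, -1.0]]
ft_force: [0.1, -0.5, -0.2]
finger_gap: 0.0551
gripper_force: 0.0
time: 7.1
position: [0.5673, 0.2303, 0.1516]
orientation: [[0.951, -0.309, 0.008], [-0.309, -0.951, 0.003], [0.007, -0.005, -1.0]]
ft_force: [1.0, 0.9, -0.0]
finger_gap: 0.0551
gripper_force: 0.0
t=7.1 gap=55.1 turn az=-0.1 shift x=-17.02 y=-11.92 z=2.16 | tilt [0.48 0.16] pos [567.3 230.3 151.6] yaw -18.0 F [ 1.   0.9 -0. ]
side 833 z [ 49.  381.  504.5 505.7] [563.8 227.1  82.7  70.3 -70.8]
top 367 z [ 48.9 496.5 505.  506. ] [562.  227.8  89.1  69.1 -72.3]
```

```bash
python3 -m jog '[-3.4,-2.4,0,0,0,0,-3.4,-2.4,0,0,0,0,-3.4,-2.4,0,0,0,0,-3.4,-2.4,1,0,0,0,-3.4,-2.3,2,0,0,0,0,0,3,0,0,0,0,0,1,0,0,0,0,0,0,0,0,0,0,0,0,0,0,0]' 7.5
python3 - <<'E'
from h import *
plan(442.3,395.5,20,-17.9)
for n in("top",):
    c=snap(n); P=cloud(c); H=c["hsv"]
    m=(np.hypot(P[...,0]-.566,P[...,1]-.229)<.045)&((H[...,0]>=172)|(H[...,0]<=14))&(H[...,1]>70)&(P[...,2]>.03)&(P[...,2]<.07)
    Q=P[m]; print(n,len(Q),"z",np.percentile(Q[:,2]*1000,[5,50,90,95]).round(1),rect(Q[Q[:,2]>.045][:,:2]))
E
```

```text
time: 8.1
position: [0.4395, 0.3941, 0.0768]
orientation: [[0.951, -0.31, -0.001], [-0.31, -0.951, -0.001], [-0.0, 0.001, -1.0]]
ft_force: [0.6, -0.8, -0.2]
finger_gap: 0.0746
gripper_force: 0.0
t=8.1 gap=74.6 turn az=-0.2 shift x=0.22 y=-0.22 z=5.68 | tilt [-0.05 -0.05] pos [439.5 394.1  76.8] yaw -18.1 F [ 0.6 -0.8 -0.2]
top 211 z [36.4 51.6 57.6 58.9] [566.9 228.5  60.1  38.  -19.6]
```

The block is seated: its top is at 51.6 mm (52 expected) and its centre is within 1.5 mm of the cavity. Next is the crucible.

```bash
python3 -m jog '[0.22,-0.22,2,0,0,0,0,0,2.5,0,0,0,0,0,1.1,0,0,0,0,0,0,0,0,0]' >/dev/null; python3 -c "
from h import *
plan(442.3,395.5,20,-17.9)"; python3 -m jog '[0,0,0,0,0,0,0,0,0,0,0,0,0,0,0,0,0,0,0,0,0,0,0,0]' 3.2; python3 -m jog '[0,0,-2,0,0,0,0,0,-3,0,0,0,0,0,-4,0,0,0,0,0,-2,0,0,0,0,0,0,0,0,0,0,0,0,0,0,0]';python3 - <<'E'
from h import *
plan(646,203.3,130,-17.9)
tc=sensors.sense()["position"]; c=snap("side"); P=cloud(c); H=c["hsv"]
m=(np.linalg.norm(P[...,:2]-tc[:2],axis=-1)<.045)&(H[...,1]<60)&(H[...,2]>110)&(abs(P[...,2]-tc[2])<.05)
d=(P[m]-tc)*1000; a=np.radians(-17.9)
lx=d[:,0]*np.cos(a)+d[:,1]*np.sin(a); ly=d[:,0]*np.sin(a)-d[:,1]*np.cos(a)
for w in(lx,ly,d[:,2]): print(m.sum(),np.percentile(w,[1,5,50,95,99]).round(1))
q=pix(c,tc)[0].astype(int); f=c["frame"][max(q[1]-70,0):q[1]+40,q[0]-60:q[0]+60,::-1]; cv2.imwrite("pics/s2.png",cv2.resize(f,None,fx=5,fy=5,interpolation=cv2.INTER_CUBIC)); print(q)
E
```

```text
t=8.6 gap=74.8 turn az=-0.2 shift x=0.06 y=-0.06 z=0.04 | tilt [-0.12 -0.09] pos [441.5 395.1  20.4] yaw -18.1 F [-0.2  0.1 -0.5]
time: 8.95
position: [0.4434, 0.3974, 0.0232]
orientation: [[0.951, -0.309, 0.003], [-0.309, -0.951, 0.002], [0.002, -0.003, -1.0]]
ft_force: [-0.3, -0.4, 6.0]
finger_gap: 0.0379
gripper_force: 60.7
time: 9.55
position: [0.4416, 0.3961, 0.1311]
orientation: [[0.951, -0.309, -0.0], [-0.309, -0.951, -0.0], [-0.0, 0.0, -1.0]]
ft_force: [0.3, 0.0, -1.6]
finger_gap: 0.0377
gripper_force: 60.4
t=9.6 gap=37.7 turn az=-0.1 shift x=25.38 y=12.07 z=0.11 | tilt [-0. -0.] pos [441.6 396.1 131.1] yaw -18.0 F [ 0.3  0.  -1.6]
171 [-20.8 -20.5 -15.6  11.8  15.7]
171 [-24.6 -19.2  -9.3  14.1  16.7]
171 [-20.6 -17.   11.7  23.4  36.5]
[198 343]
```

View pics/s2.png

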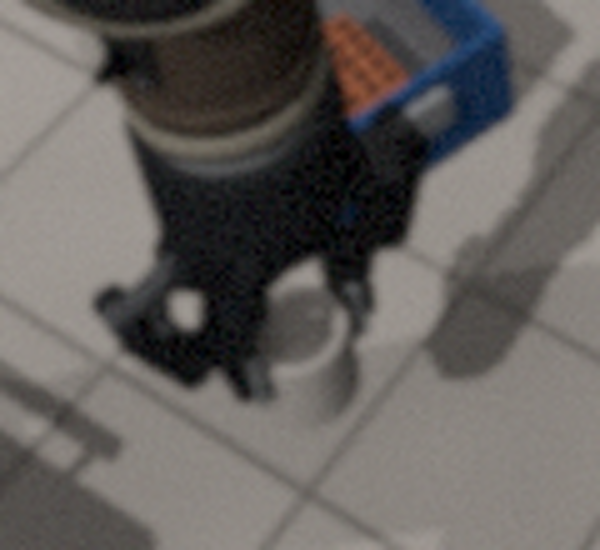

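The side crop shows the crucible upright between the fingers at (300,360), centred within about 1 mm. I'll carry it to the round cavity.

```bash
python3 -m jog '[4.2,2,0,0,0,0,4.2,2,0,0,0,0,4.2,2,0,0,0,0,4.2,2,0,0,0,0,4.2,2,0,0,0,0,4.3,2,0,0,0,0,0,0,2,0,0,0,0,0,3,0,0,0,0,0,0,0,0,0,0,0,0,0,0,0]' >/dev/null; python3 -c "
from h import *
plan(646.2,203.3,80,-17.9)"
```

```text
t=10.6 gap=38.2 turn az=-0.1 shift x=0.31 y=-0.08 z=-0.18 | tilt [-0.35 -0.09] pos [643.  203.5  78.2] yaw -18.0 F [-0.   0.5 -0.1]
```

```bash
python3 -m jog '[0.1,0.05,1,0,0,0,0,0,1,0,0,0,0,0,0,0,0,0,0,0,0,0,0,0]' >/dev/null; python3 -c "
from h import *
plan(646.2,203.3,60,-17.9)"
```

```text
t=11.0 gap=38.0 turn az=-0.1 shift x=0.02 y=0.01 z=0.12 | tilt [-0.02 -0.01] pos [646.  203.4  61.2] yaw -18.0 F [ 0.1 -0.2 -0.1]
```

```bash
python3 -m jog '[0,0,1,0,0,0,0,0,1,0,0,0,0,0,0.8,0,0,0,0,0,0,0,0,0]'; python3 -m jog '[0,0,0.5,0,0,0,0,0,0,0,0,0,0,0,0,0,0,0]'
```

```text
time: 11.4
position: [0.6447, 0.2028, 0.031]
orientation: [[0.951, -0.309, -0.003], [-0.309, -0.951, -0.001], [-0.003, 0.002, -1.0]]
ft_force: [0.2, 0.2, -0.8]
finger_gap: 0.038
gripper_force: 60.4
time: 11.7
position: [0.6467, 0.2034, 0.0292]
orientation: [[0.951, -0.309, 0.001], [-0.309, -0.951, 0.0], [0.001, -0.0, -1.0]]
ft_force: [-2.5, -0.5, 3.6]
finger_gap: 0.0375
gripper_force: 60.8
```

```bash
python3 -m jog '[0,0,0,0,0,0,0,0,0,0,0,0,0,0,-2,0,0,0,0,0,-4,0,0,0,0,0,-4,0,0,0,0,0,-4,0,0,-8,0,0,-2,0,0,-8.5,0,0,0,0,0,-8.5,0,0,0,0,0,-8.5,0,0,0,0,0,-8.5]' 5.6; python3 -m jog '[0,0,0,0,0,-8.5,0,0,0,0,0,-8.5,0,0,0,0,0,-8.5,0,0,0,0,0,-8.5,0,0,0,0,0,-8.5,0,0,0,0,0,-8.5,0,0,0,0,0,-8.5,0,0,0,0,0,-8.5,0,0,0,0,0,-8.5]' 8.5;python3 - <<'E'
from h import *
plan(571.7,-198,150,104.7)
E
```

```text
time: 12.7
position: [0.6463, 0.2033, 0.1884]
orientation: [[0.911, 0.412, 0.001], [0.412, -0.911, 0.0], [0.001, 0.0, -1.0]]
ft_force: [0.6, 0.3, -0.2]
finger_gap: 0.0562
gripper_force: 0.0
time: 13.6
position: [0.6461, 0.2033, 0.1878]
orientation: [[-0.188, 0.982, -0.0], [0.982, 0.188, -0.0], [0.0, -0.0, -1.0]]
ft_force: [0.3, 0.2, -0.0]
finger_gap: 0.0851
gripper_force: 0.0
t=13.6 gap=85.1 turn az=-3.8 shift x=-36.92 y=-17.38 z=3.78 | tilt [-0.01 -0.  ] pos [646.1 203.3 187.8] yaw 100.9 F [ 0.3  0.2 -0. ]
```

```bash
python3 -m jog '[0,0,0,0,0,-3.8,-4.1,-1.93,0.5,0,0,0,-4.1,-1.93,0.5,0,0,0,-4.1,-1.93,0.5,0,0,0,-4.1,-1.93,0.5,0,0,0,-4.1,-1.93,0.5,0,0,0,-4.1,-1.93,0.5,0,0,0,-4.1,-1.93,0.5,0,0,0,-4.1,-1.93,0,0,0,0,-4.1,-1.93,0,0,0,0]'>/dev/null; python3 -m jog '[0,0,3,0,0,0,0,0,2,0,0,0,0,0,0,0,0,0,0,0,0,0,0,0]' > /dev/null
python3 - <<'E'
from h import *
plan(571.7,-198,18,104.7)
c=snap("top"); P=cloud(c); H=c["hsv"]
case=np.hypot(P[...,0]-.6465,P[...,1]-.2033)<.032
m=case&(P[...,2]>.040)&(P[...,2]<.08); Q=P[m]; print("cruc",m.sum(),"z",np.percentile(Q[:,2]*1000,[10,50,90]).round(1),rect(Q[:,:2]))
E
```

```text
t=15.0 gap=85.1 turn az=-0.4 shift x=-0.16 y=0.25 z=8.49 | tilt [-0.05  0.02] pos [ 568.9 -197.1  102.9] yaw 104.3 F [-0.8 -0.2  0.4]
cruc 63 z [42.5 49.6 55.6] [645.8 203.7  39.6  36.   43.9]
```

The crucible is seated. Its rim is near 50 mm and it is centred at (645.8, 203.7). Now I grip the divider.

```bash
python3 -m jog '[-0.16,0.25,2,0,0,0,0,0,3,0,0,0,0,0,2,0,0,0,0,0,1.4,0,0,0,0,0,0,0,0,0]'>/dev/null; python3 -c "
from h import *
plan(571.7,-198,18,104.7)"; python3 -m jog '[0,0,0,0,0,0,0,0,0,0,0,0,0,0,0,0,0,0,0,0,0,0,0,0,0,0,0,0,0,0,0,0,0,0,0,0]' 0.6;  python3 -c "
from h import *
plan(571.7,-198,18,104.7)"
```

```text
t=15.6 gap=85.1 turn az=-0.3 shift x=-0.07 y=0.02 z=0.03 | tilt [-0.11  0.05] pos [ 571.3 -197.4   18.3] yaw 104.4 F [-0.2  0.6  0.6]
time: 16.15
position: [0.5725, -0.1985, 0.02]
orientation: [[-0.247, 0.969, 0.001], [0.969, 0.247, -0.001], [-0.001, 0.001, -1.0]]
ft_force: [-0.4, 0.2, 2.6]
finger_gap: 0.0108
gripper_force: 61.2
t=16.1 gap=10.8 turn az=-0.4 shift x=0.07 y=-0.07 z=0.20 | tilt [ 0.07 -0.03] pos [ 572.5 -198.5   20. ] yaw 104.3 F [-0.4  0.2  2.6]
```

```bash
python3 -m jog '[0,0,-1,0,0,0,0,0,-3,0,0,0,0,0,-4,0,0,8,0,0,-4,0,0,8,0,0,-1,0,0,8,0,0,0,0,0,8.2,0,0,0,0,0,0,0,0,0,0,0,0]'
python3 - <<'E'
from h import *
plan(606.5,216.5,150,72.1)
for n in("top","side"): held(n,72.3,20,32,120,.13)
E
```

```text
time: 16.95
position: [0.5711, -0.1978, 0.1487]
orientation: [[0.304, 0.953, -0.002], [0.953, -0.304, 0.001], [0.0, -0.002, -1.0]]
ft_force: [-1.1, 0.2, -2.9]
finger_gap: 0.0107
gripper_force: 60.3
t=16.9 gap=10.7 turn az=0.2 shift x=40.51 y=-9.36 z=-0.13 | tilt [-0.09  0.04] pos [ 571.1 -197.8  148.7] yaw 72.3 F [-1.1  0.2 -2.9]
top 392 lx [-47.4 -44.   12.2  48.4  51.5]
top 392 ly [-60.9 -56.9 -32.3   0.2   7.8]
top 392 z [-23.7 -21.2 -14.1  -5.3  90.7]
side 769 lx [-50.4 -45.2  14.8  54.9  59.5]
side 769 ly [-81.2 -78.8 -26.5  69.   76.9]
side 769 z [-19.5 -18.1 -15.3 -12.1  14. ]
```

```bash
python3 -m jog '[4.5,-1.04,0,0,0,0,4.5,-1.04,0,0,0,0,4.5,-1.04,0,0,0,0,4.5,-1.04,0,0,0,0,4.5,-1.04,0,0,0,0,4.5,-1.04,0,0,0,0,4.5,-1.04,0,0,0,0,4.5,-1.04,0,0,0,0,4.5,-1.04,0,0,0,0]'>/dev/null; python3 -m jog '[0,0,2,0,0,0.2,0,0,2,0,0,0,0,0,0,0,0,0,0,0,0,0,0,0]' > /dev/null
python3 - <<'E'
from h import *
plan(606.5,216.5,105,72.1)
for n in("top","side"):
    c=snap(n);P=cloud(c);H=c["hsv"]; tc=sensors.sense()["position"]; a=np.radians(72.1)
    m=(np.linalg.norm(P-tc,axis=-1)<.13)&(H[...,0]>20)&(H[...,0]<33)&(H[...,1]>120)
    d=(P-tc)*1000; lx=d[...,0]*np.cos(a)+d[...,1]*np.sin(a); ly=d[...,0]*np.sin(a)-d[...,1]*np.cos(a)
    A=np.c_[lx[m],ly[m],np.ones(m.sum())]; print(n,"div",m.sum(),"lx",np.percentile(lx[m],[1,99]).round(1),"ly",np.percentile(ly[m],[1,99]).round(1),"plane",np.linalg.lstsq(A,d[...,2][m],rcond=None)[0].round(3))
    b=(np.linalg.norm(P-tc,axis=-1)<.16)&(H[...,0]>100)&(H[...,0]<130)&(H[...,1]>110)&(abs(P[...,2]-.072)<.006)
    print("   rim",b.sum(),"lx",np.percentile(lx[b],[1,99]).round(1),"ly",np.percentile(ly[b],[1,99]).round(1))
    if n=="side":
        q=pix(c,tc)[0].astype(int); f=c["frame"][q[1]-80:q[1]+70,q[0]-100:q[0]+100,::-1]; cv2.imwrite("pics/s3.png",cv2.resize(f,(800,600),interpolation=cv2.INTER_CUBIC))
E
```

```text
t=18.4 gap=10.8 turn az=-0.2 shift x=0.08 y=-0.02 z=0.32 | tilt [-0.15 -0.04] pos [606.4 215.7 108.2] yaw 71.9 F [ 0.7 -0.1 -1.5]
top div 614 lx [-55.3  53.7] ly [-67.3  79.6] plane [ 1.1700e-01  9.0000e-03 -1.2233e+01]
   rim 143 lx [-66.7  65.8] ly [-89.8  89.7]
side div 1480 lx [-52.2  58. ] ly [-81.6  75.4] plane [-5.0000e-03 -1.1000e-02 -1.7523e+01]
   rim 319 lx [-62.3  67.5] ly [-94.9  76.9]
```

View pics/s3.png

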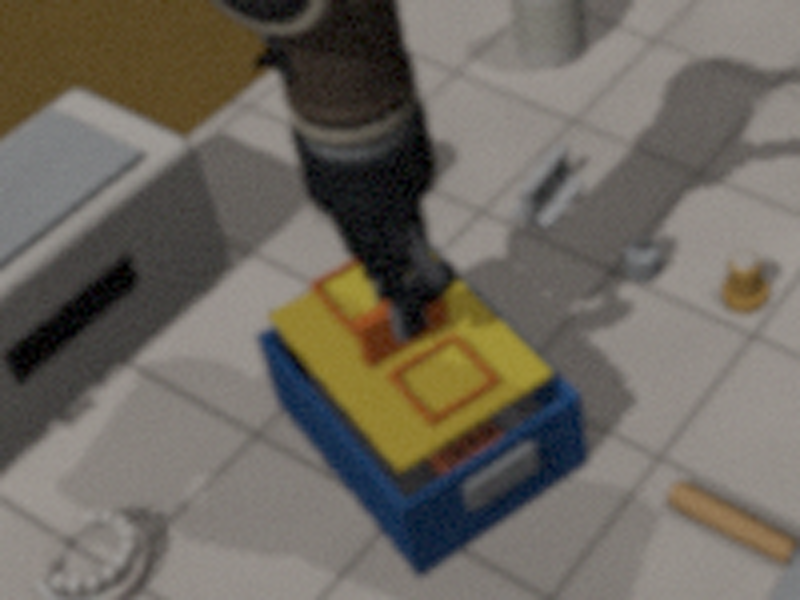

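Side crop: the divider at (410,370) is level and lies over the case with its edges parallel to the rim. I'll lower it.

```bash
python3 -m jog '[0.05,-0.05,1,0,0,-0.1,0,0,0.6,0,0,0,0,0,0,0,0,0]' >/dev/null; python3 -m jog '[0,0,0.5,0,0,0,0,0,0.5,0,0,0,0,0,0,0,0,0]'; python3 -m jog '[0,0,0.5,0,0,0,0,0,0.3,0,0,0,0,0,0,0,0,0]'; python3 -c "
from h import *
plan(606.5,216.5,71,72.1)"
```

```text
time: 19.05
position: [0.6062, 0.2164, 0.0822]
orientation: [[0.309, 0.951, -0.002], [0.951, -0.309, -0.001], [-0.001, -0.002, -1.0]]
ft_force: [0.6, 0.1, -1.5]
finger_gap: 0.0109
gripper_force: 60.4
time: 19.35
position: [0.6065, 0.2165, 0.0746]
orientation: [[0.309, 0.951, -0.001], [0.951, -0.309, -0.0], [-0.001, -0.001, -1.0]]
ft_force: [-1.1, -0.4, -1.9]
finger_gap: 0.0108
gripper_force: 60.4
t=19.4 gap=10.8 turn az=-0.1 shift x=-0.00 y=0.01 z=0.36 | tilt [-0.07 -0.02] pos [606.5 216.5  74.6] yaw 72.0 F [-1.1 -0.4 -1.9]
```

```bash
python3 -m jog '[0,0,0.3,0,0,0,0,0,0.1,0,0,0,0,0,0,0,0,0,0,0,0,0,0,0]'
```

```text
time: 19.75
position: [0.6074, 0.2168, 0.0731]
orientation: [[0.309, 0.951, 0.0], [0.951, -0.309, 0.0], [0.0, 0.0, -1.0]]
ft_force: [-2.8, -1.0, 6.0]
finger_gap: 0.0108
gripper_force: 61.4
```

Contact at 6 N with the TCP at 73 mm, so the divider is home. I'll release it and check.

```bash
python3 -m jog '[0,0,0,0,0,0,0,0,0,0,0,0,0,0,-1,0,0,0,0,0,-3,0,0,0,0,0,-4,0,0,0,0,0,-3,0,0,-8.5,0,0,0,0,0,-8.5,0,0,0,0,0,-8.5,0,0,0,0,0,-8.5,0,0,0,0,0,-8.5]' 5.0; python3 -m jog '[0,0,0,0,0,-8.5,0,0,0,0,0,-8.5,0,0,0,0,0,-8.5,0,0,0,0,0,-8.5,0,0,0,0,0,-8.5,0,0,0,0,0,-5]' 7.5;python3 - <<'E'
from h import *
plan(485.5,2.5,130,162.1)
E
```

```text
time: 20.75
position: [0.6073, 0.2167, 0.1823]
orientation: [[-0.42, 0.907, 0.001], [0.907, 0.42, 0.0], [-0.0, 0.001, -1.0]]
ft_force: [0.4, -0.3, 0.2]
finger_gap: 0.0502
gripper_force: 0.0
time: 21.35
position: [0.6073, 0.2167, 0.182]
orientation: [[-0.953, 0.304, 0.001], [0.304, 0.953, 0.0], [-0.001, 0.0, -1.0]]
ft_force: [-0.4, 1.0, -0.4]
finger_gap: 0.075
gripper_force: 0.0
t=21.4 gap=75.0 turn az=0.2 shift x=5.00 y=-24.13 z=5.20 | tilt [0.05 0.01] pos [607.3 216.7 182. ] yaw 162.3 F [-0.4  1.  -0.4]
```

```bash
python3 -m jog '[1,-4.8,0.5,0,0,0,1,-4.8,0.5,0,0,0,1,-4.8,1,0,0,0,1,-4.8,2,0,0,0,1,-4.9,2,0,0,0,0,0,3,0,0,0,0,0,1,0,0,0,0,0,0,0,0,0,0,0,0,0,0,0]' >/dev/null
python3 - <<'E'
from h import *
plan(485.5,2.5,14,162.1)
for n in("top","side"):
    c=snap(n);P=cloud(c);H=c["hsv"]
    m=(np.hypot(P[...,0]-.6068,P[...,1]-.2165)<.105)&(H[...,0]>20)&(H[...,0]<33)&(H[...,1]>120)&(P[...,2]<.09)
    Q=P[m]*1000; A=np.c_[Q[:,:2]-[606.8,216.5],np.ones(len(Q))]
    print(n,m.sum(),rect(Q[:,:2]/1000),"plane",np.linalg.lstsq(A,Q[:,2],rcond=None)[0].round(3))
    v,u=np.mgrid[:420,:560]; o=pix(c,[.6068,.2165,.075])[0]
    g=(np.hypot(u-o[0],v-o[1])<25)&(abs(P[...,2]-.098)<.006)&(np.hypot(P[...,0]-.6068,P[...,1]-.2165)<.045)
    print("  grip",g.sum(),rect(P[g][:,:2]))
    f=(np.hypot(P[...,0]-.4855,P[...,1]-.003)<.03)&(H[...,1]>80)&(P[...,2]<.05)
    if n=="side": print("  fit",f.sum(),rect(P[f][:,:2]))
E
```

```text
t=22.2 gap=75.0 turn az=-0.0 shift x=0.19 y=-0.74 z=7.08 | tilt [0.11 0.  ] pos [489.6   9.   84.8] yaw 162.1 F [0.5 0.4 0. ]
top 1419 [609.6 217.6 166.8 115.9 -17.9] plane [3.0000e-03 1.3000e-02 5.7777e+01]
  grip 61 [608.1 217.7  59.5  12.5  73.1]
side 1427 [608.3 213.1 156.3 114.6 -18.5] plane [1.0000e-03 1.0000e-02 5.7571e+01]
  grip 113 [608.6 220.1  58.   15.   71.7]
  fit 101 [481.5   8.   30.9  26.6  37. ]
```

The divider is home and level: its plate top is at 57.7 mm (58 expected), centred near (607.5, 217). Next is the fitting.

```bash
python3 -m jog '[0.15,-0.7,1,0,0,0,0,0,3,0,0,0,0,0,2,0,0,0,0,0,1.2,0,0,0,0,0,0,0,0,0,0,0,0,0,0,0]'>/dev/null; python3 -c "
from h import *
plan(485.5,2.5,12,162.1)"; python3 -m jog '[0,0,0,0,0,0,0,0,0,0,0,0,0,0,0,0,0,0,0,0,0,0,0,0,0,0,0,0,0,0]' 1.8;  python3 -m jog '[0,0,-1,0,0,0,0,0,-3,0,0,0,0,0,-4,0,0,0,0,0,-4,0,0,0,0,0,0,0,0,0,0,0,0,0,0,0]';  python3 - <<'E'
from h import *
plan(566.5,230,140,162.1)
held("side",162.1,12,30,90,.045); held("top",162.1,12,30,90,.045)
E
```

```text
t=22.9 gap=74.9 turn az=-0.1 shift x=-0.05 y=0.05 z=0.00 | tilt [ 0.02 -0.  ] pos [484.9   2.2  12. ] yaw 162.0 F [-0.3  0.5  0.1]
time: 23.45
position: [0.4852, 0.0022, 0.0128]
orientation: [[-0.951, 0.309, 0.001], [0.309, 0.951, -0.0], [-0.001, 0.0, -1.0]]
ft_force: [-1.3, -0.2, 6.0]
finger_gap: 0.022
gripper_force: 58.8
time: 24.05
position: [0.4852, 0.0021, 0.1331]
orientation: [[-0.951, 0.309, 0.003], [0.309, 0.951, -0.0], [-0.003, 0.001, -1.0]]
ft_force: [-1.3, 0.3, -1.7]
finger_gap: 0.022
gripper_force: 58.9
t=24.1 gap=22.0 turn az=-0.1 shift x=-0.73 y=24.18 z=-0.69 | tilt [ 0.16 -0.02] pos [485.2   2.1 133.1] yaw 162.0 F [-1.3  0.3 -1.7]
side 87 lx [-2.5  4.1  9.6 16.1 17.7]
side 87 ly [-12.  -10.4   3.   18.   20.6]
side 87 z [-9.6 -8.2  1.5 23.7 24.8]Traceback (most recent call last):
  File "<stdin>", line 3, in <module>
  File "h.py", line 37, in held
    for k,w in(("lx",lx),("ly",ly),("z",d[:,2])): print(n,m.sum(),k,np.percentile(w,[1,5,50,95,99]).round(1))
                                                                    ~~~~~~~~~~~~~^^^^^^^^^^^^^^^^^^
    return _quantile_unchecked(
        a, q, axis, out, overwrite_input, method, keepdims, weights)
    return _ureduce(a,
                    func=_quantile_ureduce_func,
    ...<5 lines>...
                    overwrite_input=overwrite_input,
                    method=method)
    r = func(a, **kwargs)
    result = _quantile(arr,
                       quantiles=q,
    ...<2 lines>...
                       out=out,
                       weights=wgt)
    slices_having_nans = np.isnan(arr[-1, ...])
                                  ~~~^^^^^^^^^
IndexError: index -1 is out of bounds for axis 0 with size 0
```

```bash
python3 -m jog '[-0.15,4.83,0,0,0,0,-0.15,4.83,0,0,0,0,-0.15,4.83,0,0,0,0,-0.15,4.83,0,0,0,0,-0.15,4.83,0,0,0,0,0,0,2,0,0,0,0,0,2,0,0,0,0,0,0,0,0,0,0,0,0,0,0,0]' >/dev/null
python3 - <<'E'
from h import *
plan(566.5,230,84,162.1)
tc=sensors.sense()["position"]; c=snap("side"); q=pix(c,tc)[0].astype(int); f=c["frame"][q[1]-40:q[1]+50,q[0]-60:q[0]+60,::-1]; cv2.imwrite("pics/s4.png",cv2.resize(f,(800,600),interpolation=cv2.INTER_CUBIC))
E
```

```text
t=25.1 gap=22.1 turn az=-0.1 shift x=-0.17 y=0.17 z=0.55 | tilt [-0.28 -0.09] pos [564.3 228.9  89.5] yaw 162.0 F [ 0.1 -0.3 -1.2]
```

View pics/s4.png

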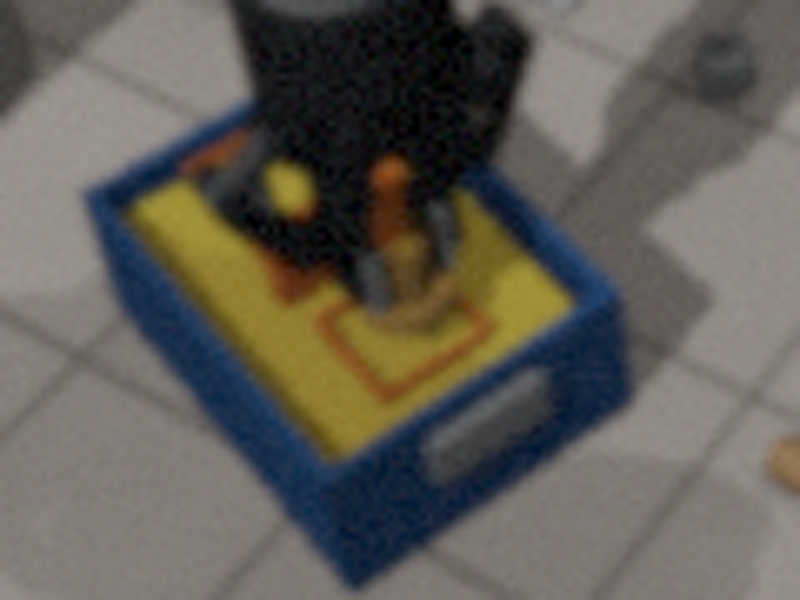

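Side crop: the divider is seated inside the case. The fitting at (415,290) is over the square pocket (405,345).

```bash
python3 -m jog '[-0.03,0.06,0.5,0,0,0,0,0,0,0,0,0,0,0,0,0,0,0]' >/dev/null; python3 -c "
from h import *
plan(566.5,230,70.5,162.1)"
```

```text
t=25.4 gap=22.0 turn az=-0.1 shift x=0.06 y=-0.01 z=1.69 | tilt [0.05 0.02] pos [567.1 229.9  87.4] yaw 162.0 F [-0.4 -0.1  0.2]
```

```bash
python3 -m jog '[0.05,0,0.8,0,0,0,0,0,0.5,0,0,0,0,0,0.2,0,0,0,0,0,0.1,0,0,0,0,0,0,0,0,0]'; python3 -c "
from h import *
plan(566.5,230,70.5,162.1)"
```

```text
time: 25.9
position: [0.5661, 0.2302, 0.0708]
orientation: [[-0.951, 0.309, -0.0], [0.309, 0.951, -0.0], [0.0, -0.0, -1.0]]
ft_force: [-0.2, -0.0, -0.4]
finger_gap: 0.0223
gripper_force: 59.3
t=25.9 gap=22.3 turn az=-0.1 shift x=-0.04 y=-0.01 z=0.03 | tilt [-0.01 -0.01] pos [566.1 230.2  70.8] yaw 162.0 F [-0.2 -0.  -0.4]
```

```bash
python3 -m jog '[0,0,0.15,0,0,0,0,0,0,0,0,0]'|sed -n 2p\;4p; python3 -m jog '[0,0,0.1,0,0,0,0,0,0,0,0,0]' |sed -n 2p\;4p
```

```text
position: [0.5663, 0.2302, 0.0708]
ft_force: [-4.5, -1.7, 7.8]
position: [0.5662, 0.2302, 0.0707]
ft_force: [-5.4, -2.6, 12.3]
```

```bash
python3 -m jog '[0,0,0,0,0,0,0,0,0,0,0,0,0,0,-1,0,0,0,0,0,-4,0,0,0,0,0,-4,0,0,0,0,0,0,0,0,8.4,0,0,0,0,0,8.4,0,0,0,0,0,8.4,0,0,0,0,0,8.4,0,0,0,0,0,8.4]' 4.0 >/dev/null; python3 -m jog '[0,0,0,0,0,8.4,0,0,0,0,0,8.4,0,0,0,0,0,7.8,0,0,0,0,0,0]' 7.0 >/dev/null;python3 - <<'E'
from h import *
plan(670,-4.5,110,95.5)
E
```

```text
t=27.7 gap=69.8 turn az=-0.1 shift x=-24.36 y=8.05 z=4.87 | tilt [0.03 0.01] pos [566.5 230.3 158.7] yaw 95.4 F [0.2 0.5 0.3]
```

```bash
python3 -m jog '[-4.06,1.34,0,0,0,0,-4.06,1.34,0,0,0,0,-4.06,1.34,0,0,0,0,-4.06,1.34,1,0,0,0,-4.06,1.34,2,0,0,0,-4.06,1.34,2,0,0,0,0,0,2,0,0,0,0,0,1,0,0,0,0,0,0,0,0,0,0,0,0,0,0,0]' > /dev/null;python3 - <<'E'
from h import *
plan(670,-4.5,12,95.5)
for n in("top","side"):
    c=snap(n);P=cloud(c);H=c["hsv"]
    w=np.hypot(P[...,0]-.566,P[...,1]-.2305)<.030
    m=w&(abs(P[...,2]-.096)<.008); Q=P[m]; print(n,"fitting top",m.sum(),rect(Q[:,:2]),np.median(Q[:,2]).round(4))
    z=w&(P[...,2]>.055)&(P[...,2]<.11)&(H[...,0]>10)&(H[...,0]<22)
    if n=="side":
        q=pix(c,[.566,.2305,.07])[0].astype(int); f=c["frame"][q[1]-40:q[1]+35,q[0]-50:q[0]+50,::-1]; cv2.imwrite("pics/s5.png",cv2.resize(f,(800,600),interpolation=cv2.INTER_CUBIC))
E
```

```text
t=28.7 gap=70.0 turn az=0.0 shift x=-0.08 y=0.07 z=6.67 | tilt [0.01 0.01] pos [669.2  -3.7  78.7] yaw 95.5 F [-0.5  0.4 -0.3]
top fitting top 19 [566.4 228.4  22.3  20.2  31. ] 0.0944
side fitting top 39 [565.4 233.3  23.2  22.8 -57.8] 0.0938
```

View pics/s5.png

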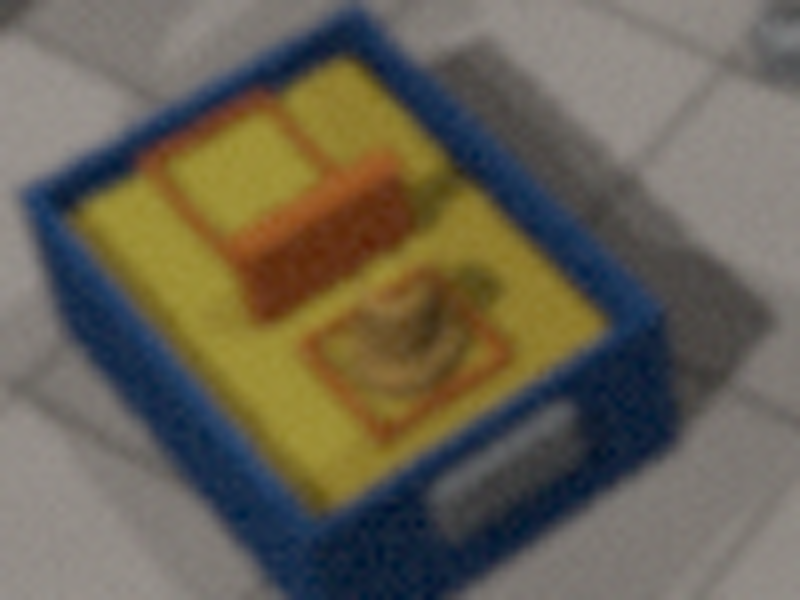

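Side crop: the fitting stands inside the square fence, flange at (410,350), with its top near 94–96 mm. Next is the bracket.

```bash
python3 -m jog '[-0.08,0.07,1.5,0,0,0,0,0,3,0,0,0,0,0,2.2,0,0,0,0,0,0,0,0,0,0,0,0,0,0,0]'>/dev/null; python3 -c "
from h import *
plan(670,-4.5,11,95.5)"; python3 -m jog '[0,0,0,0,0,0,0,0,0,0,0,0,0,0,0,0,0,0,0,0,0,0,0,0,0,0,0,0,0,0]' 0.4;  python3 -c "
from h import *
plan(670,-4.5,11,95.5)";  python3 -m jog '[0,0,-1,0,0,0,0,0,-3,0,0,0,0,0,-4,0,0,-8.3,0,0,-5,0,0,-8.3,0,0,-2,0,0,-8.3,0,0,0,0,0,-8.3,0,0,0,0,0,-8.3,0,0,0,0,0,-8.3,0,0,0,0,0,-8.4,0,0,0,0,0,-8.4]' >/dev/null; python3 -m jog '[0,0,0,0,0,0,0,0,0,0,0,0]'
python3 - <<'E'
from h import *
plan(650.4,203.1,150,162.1)
for n in("side","top"):
    tc=sensors.sense()["position"]; c=snap(n); P=cloud(c); H=c["hsv"]
    m=(np.linalg.norm(P[...,:2]-tc[:2],axis=-1)<.05)&(H[...,1]<70)&(H[...,2]>90)&(abs(P[...,2]-tc[2]-.01)<.03)
    d=(P[m]-tc)*1000; a=np.radians(162.1)
    lx=d[:,0]*np.cos(a)+d[:,1]*np.sin(a); ly=d[:,0]*np.sin(a)-d[:,1]*np.cos(a)
    if m.sum()>5:
        for w in(lx,ly,d[:,2]): print(n,m.sum(),np.percentile(w,[1,5,50,95,99]).round(1))
    if n=="side":
        q=pix(c,tc)[0].astype(int); f=c["frame"][q[1]-45:q[1]+45,q[0]-60:q[0]+60,::-1]; cv2.imwrite("pics/s6.png",cv2.resize(f,(800,600),interpolation=cv2.INTER_CUBIC))
E
```

```text
t=29.3 gap=69.9 turn az=-0.1 shift x=0.06 y=0.04 z=-0.02 | tilt [-0.06  0.  ] pos [669.6  -5.1  10.8] yaw 95.4 F [0.8 0.1 0.5]
time: 29.8
position: [0.671, -0.0056, 0.0124]
orientation: [[-0.094, 0.996, 0.002], [0.996, 0.094, -0.0], [-0.0, 0.002, -1.0]]
ft_force: [-0.7, -0.4, 2.5]
finger_gap: 0.0085
gripper_force: 61.3
t=29.8 gap=8.5 turn az=-0.1 shift x=0.11 y=-0.09 z=0.14 | tilt [ 0.12 -0.01] pos [671.   -5.6  12.4] yaw 95.4 F [-0.7 -0.4  2.5]
time: 31.0
position: [0.6698, -0.0054, 0.1614]
orientation: [[-0.95, 0.312, -0.0], [0.312, 0.95, 0.0], [0.0, -0.0, -1.0]]
ft_force: [-0.3, 0.4, -1.1]
finger_gap: 0.0085
gripper_force: 60.6
t=31.0 gap=8.5 turn az=-0.3 shift x=8.25 y=19.25 z=1.14 | tilt [-0.02  0.  ] pos [669.8  -5.4 161.4] yaw 161.8 F [-0.3  0.4 -1.1]
side 125 [-25.5 -19.4  15.3  30.3  31. ]
side 125 [-15.1 -10.1   9.   19.2  20.2]
side 125 [-11.5 -10.4  -7.   23.6  24.5]
top 52 [ 7.8  9.3 22.1 28.8 29.6]
top 52 [-17.3 -16.2  -5.8  16.2  17.6]
top 52 [-13.6 -11.3  -4.8  24.7  29. ]
```

View pics/s6.png

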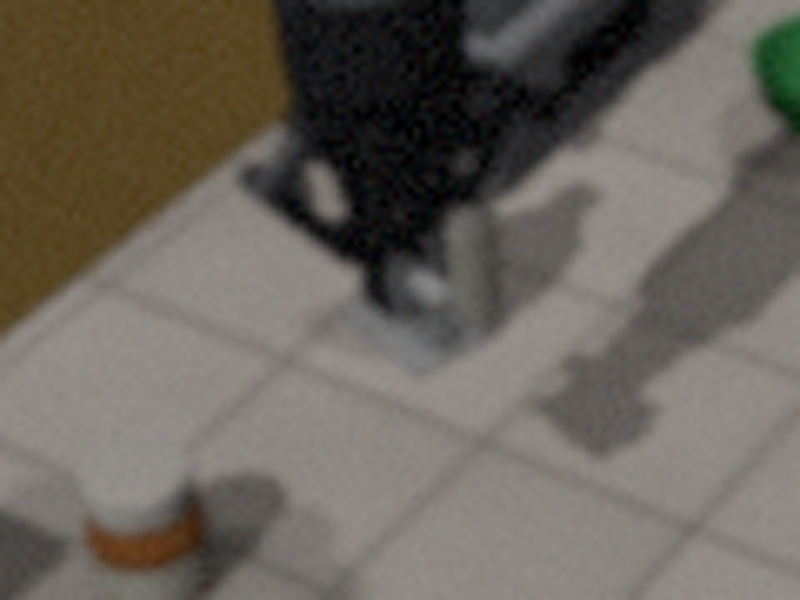

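Side crop: the bracket is held web up by its web at (430,300), with its base level. I'll carry it to the long pocket.

```bash
python3 -m jog '[1.62,3.85,0.5,0,0,-0.3,1.62,3.85,0.5,0,0,0,1.62,3.85,0.5,0,0,0,1.62,3.85,0.5,0,0,0,1.62,3.85,0.5,0,0,0,0,0,2.5,0,0,0,0,0,2,0,0,0,0,0,0,0,0,0,0,0,0,0,0,0,0,0,0,0,0,0]' >/dev/null
python3 - <<'E'
from h import *
plan(651.8,203.4,84,162.1)
tc=sensors.sense()["position"]; c=snap("side"); q=pix(c,tc)[0].astype(int); f=c["frame"][q[1]-35:q[1]+40,q[0]-50:q[0]+50,::-1]; cv2.imwrite("pics/s7.png",cv2.resize(f,(800,600),interpolation=cv2.INTER_CUBIC))
E
```

```text
t=32.1 gap=8.9 turn az=0.1 shift x=0.13 y=0.06 z=0.89 | tilt [0.14 0.04] pos [652.9 202.5  92.9] yaw 162.2 F [ 0.6  0.  -0.4]
```

View pics/s7.png

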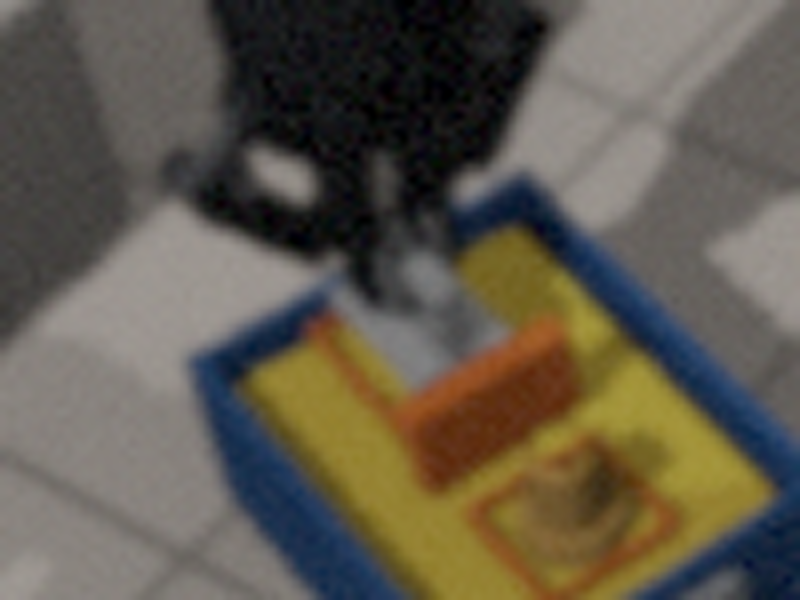

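Run:
```python
from h import *
plan(651.8,203.4,84,162.1)
tc=sensors.sense()["position"]; c=snap("side"); H=c["hsv"].astype(int); a=np.radians(162.1)
v,u=np.mgrid[:420,:560]; uv=np.c_[u.ravel(),v.ravel()]
def loc(z):
    d=(ray(c,uv,z)-tc[:2])*1000
    return (d[:,0]*np.cos(a)+d[:,1]*np.sin(a)).reshape(420,560),(d[:,0]*np.sin(a)-d[:,1]*np.cos(a)).reshape(420,560)
grey=(H[...,1]<75)&(H[...,2]>75); org=(H[...,0]<17)&(H[...,1]>130); yel=(H[...,0]>=20)&(H[...,0]<34)&(H[...,1]>110)
zb=tc[2]-.0074; lx,ly=loc(zb)
for x0 in range(-25,30,5):
    m=grey&(abs(lx-x0)<2.5)&(abs(ly)<30)
    lx2,ly2=loc(.064); f=org&(abs(lx2-x0)<2.5)&(abs(ly2)<40)
    print(x0,"base ly",np.sort(ly[m])[[0,-1]].round(1) if m.any() else"","fence ly",np.sort(ly2[f]).round(0))
lx3,ly3=loc(.098); g=org&(abs(lx3-45)<4)&(abs(ly3)<45); print("wall top ly",np.percentile(ly3[g],[0,2,98,100]).round(1),"n",g.sum())
```

```text
t=32.1 gap=8.9 turn az=0.1 shift x=0.15 y=0.05 z=0.92 | tilt [0.17 0.04] pos [653.  202.5  93.2] yaw 162.2 F [-0.4  0.3 -1. ]
-25 base ly [12.  27.2] fence ly [16. 20. 24. 26.]
-20 base ly [-13.5  21.3] fence ly [23.]
-15 base ly [-17.5  21.1] fence ly []
-10 base ly [-17.6  19. ] fence ly [25.]
-5 base ly [-17.7  18.8] fence ly [25.]
0 base ly [-15.8  18.6] fence ly [24. 24. 26.]
5 base ly [-15.9  18.4] fence ly [24.]
10 base ly [-14.2  18.2] fence ly []
15 base ly [-14.3  18. ] fence ly [-28. -26. -22. -13.  -7.   3.  14.  24.]
20 base ly [-16.4  17.8] fence ly [-38. -36. -34. -34. -32. -30. -28. -26. -24. -23. -21. -19. -19. -17.
 -15. -13. -11.  -9.  -7.  -5.  -3.  -3.  -1.   1.   3.   4.   6.   8.
  10.  12.  12.  14.  16.  18.  20.  22.  23.]
25 base ly [-16.5  19.4] fence ly [-36. -34. -32. -30. -29. -27. -25. -23. -21. -19. -17. -15. -13. -11.
  -9.  -7.  -5.  -3.  -1.   1.   2.   4.   6.   8.  10.  12.  14.  16.
  17.  19.  21.  23.  25.]
wall top ly [-23.6 -22.4  32.6  33.8] n 32
```

```bash
python3 -m jog '[0.1,0.15,0.8,0,0,0,0,0,0.4,0,0,0,0,0,0,0,0,0,0,0,0,0,0,0]'|sed -n 1,4p; python3 -m jog '[0,0,0.4,0,0,0,0,0,0.3,0,0,0,0,0,0,0,0,0]'|sed -n 1,4p; python3 -c "
from h import *
plan(652,204.6,70.5,162.1)"
```

```text
time: 32.6
position: [0.6507, 0.2042, 0.0789]
orientation: [[-0.953, 0.304, -0.001], [0.304, 0.953, -0.0], [0.001, -0.0, -1.0]]
ft_force: [-0.3, -0.1, -0.9]
time: 32.9
position: [0.6505, 0.2042, 0.0715]
orientation: [[-0.953, 0.304, -0.001], [0.304, 0.953, -0.0], [0.001, -0.001, -1.0]]
ft_force: [0.4, 0.3, -0.9]
t=32.9 gap=8.8 turn az=0.2 shift x=-0.13 y=0.09 z=0.10 | tilt [-0.08 -0.02] pos [650.5 204.2  71.5] yaw 162.3 F [ 0.4  0.3 -0.9]
```

```bash
python3 -m jog '[0,0,0.12,0,0,0,0,0,0,0,0,0]'|sed -n 2p\;4p; python3 -m jog '[0,0,0.1,0,0,0,0,0,0,0,0,0]' |sed -n 2p\;4p
```

```text
position: [0.651, 0.2043, 0.071]
ft_force: [0.3, 0.4, -0.7]
position: [0.6513, 0.2043, 0.0704]
ft_force: [0.4, -0.0, 0.4]
```

```bash
python3 -m jog '[0,0,0.1,0,0,0,0,0,0,0,0,0]' |sed -n 2p\;4p; python3 -m jog '[0,0,0,0,0,0,0,0,0,0,0,0,0,0,0,0,0,0,0,0,-1,0,0,0,0,0,-4,0,0,0,0,0,-5,0,0,0,0,0,-5,0,0,0,0,0,0,0,0,0]' 3.5; python3 -c "
from h import *
plan(500,0,250,162.1)"
```

```text
position: [0.6513, 0.2043, 0.0704]
ft_force: [-2.6, -1.5, 5.3]
time: 34.3
position: [0.6572, 0.2059, 0.2308]
orientation: [[-0.953, 0.304, 0.019], [0.304, 0.953, 0.005], [-0.016, 0.01, -1.0]]
ft_force: [0.1, 1.0, 1.1]
finger_gap: 0.0348
gripper_force: 0.0
t=34.3 gap=34.8 turn az=0.2 shift x=8.63 y=-24.42 z=-1.92 | tilt [1.07 0.27] pos [657.2 205.9 230.8] yaw 162.3 F [0.1 1.  1.1]
```

Contact on the pocket floor, then released. I'll move the arm aside and check everything once.

```bash
python3 -m jog '[1.6,-4.6,0,0,0,0,1.6,-4.6,0,0,0,0,1.6,-4.6,0,0,0,0,1.6,-4.6,0,0,0,0,1.6,-4.6,0,0,0,0,0,0,0,0,0,0,0,0,0,0,0,0,0,0,0,0,0,0,0,0,0,0,0,0]' >/dev/null
python3 - <<'E'
from h import *
for n in("top","side"):
    c=snap(n);P=cloud(c)
    for k,x,y,z,r in(("fitting",.5663,.2302,.096,.03),("bracket",.651,.2043,.094,.034),("grip",.6075,.217,.098,.036)):
        m=(np.hypot(P[...,0]-x,P[...,1]-y)<r)&(abs(P[...,2]-z)<.008); Q=P[m]; print(n,k,m.sum(),rect(Q[:,:2]),np.median(Q[:,2]).round(4))
    H=c["hsv"]; m=(np.hypot(P[...,0]-.6068,P[...,1]-.2165)<.105)&(H[...,0]>20)&(H[...,0]<33)&(H[...,1]>120)&(P[...,2]<.09)
    Q=P[m]*1000; A=np.c_[Q[:,:2]-[606.8,216.5],np.ones(len(Q))]; print(n,"plane",np.linalg.lstsq(A,Q[:,2],rcond=None)[0].round(3))
    if n=="side":
        q=pix(c,[.607,.217,.07])[0].astype(int); f=c["frame"][q[1]-42:q[1]+42,q[0]-56:q[0]+56,::-1]; cv2.imwrite("pics/s8.png",cv2.resize(f,(800,600),interpolation=cv2.INTER_CUBIC))
E
```

```text
top fitting 21 [566.9 229.8  23.4  20.6  61.9] 0.0942
top bracket 58 [649.5 204.7  54.9  12.3 -18.1] 0.0942
top grip 75 [607.1 216.1  53.3  49.6  26.3] 0.0967
top plane [5.0000e-03 1.4000e-02 5.7979e+01]
side fitting 36 [565.2 233.   22.9  21.8  28.1] 0.0934
side bracket 86 [649.1 207.   55.6  10.1 -15.8] 0.0931
side grip 151 [610.5 219.2  51.5  51.2  26.6] 0.0961
side plane [-3.000e-03  1.100e-02  5.756e+01]
```

View pics/s8.png

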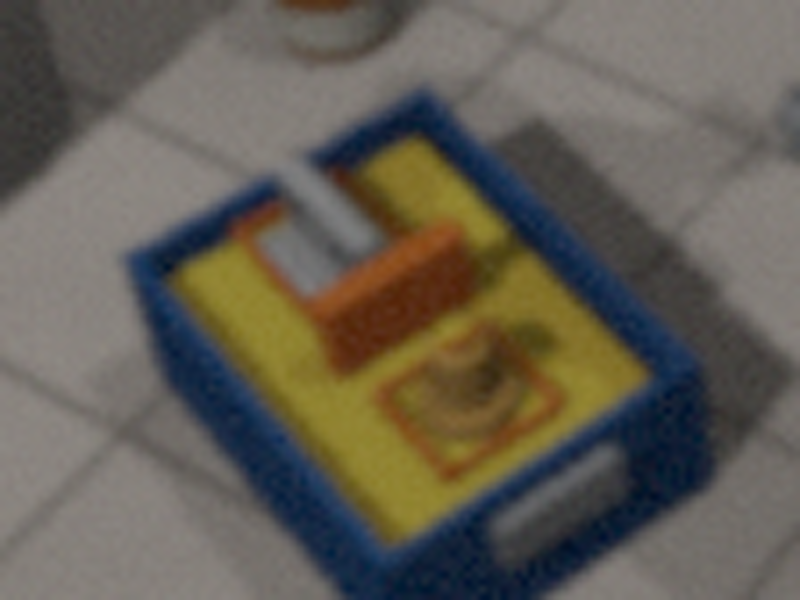

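The last crop shows the bracket web up inside its fence (320,235), the fitting standing inside the square fence (475,385), and the divider level in the case. Bracket top is at 94 mm as expected, and the arm is clear. Handing in.

```bash
python3 -c "
from station import env
print(env.hand_in())"
```

```text
the job is handed in; nothing more can be done
None
```

I packed the kit in the required order and handed it in at about 35 s of the 72 s limit; the last camera check showed everything seated and level, but the hand-in gave no verdict.

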